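# Tip the skip of busbar links into the pack tray

### The job

Tip the yellow skip by its black handle, past its catch and all the way over, so that all three aluminium busbar links end up in the blue tray. Then bring the empty skip gently back, fully upright and clicked home, without letting it slam back, and let go; leave the battery cell, tape roll and screwdriver where they are.

Things in the scene. Friction and masses are not known exactly. Their poses are not given: they have to be found in the camera images.
- skip (a joint): Tilt of the yellow skip (open-top steel bin, 0.6 kg), rad: 0 upright, 1.9 fully tipped into the tray, both on stops. Over-centre: it rests by itself at either end and falls freely to one end or the other from about 1.05. Falling free it slams. A sprung ball catch resists from 0.03 to 0.21, both ways; passing it takes about 6 N at the handle to tip, 4 N to return.
- hinge_mid (a point): Middle of the skip's hinge axis, 140 mm above the bench, fixed to the stand. y lies along the hinge; x is level and points to the tray, the way the skip tips (tilt is positive rotation about y, top going to +x); z up. The upright skip reaches x -110 to +60, y -72 to +72, z -10 to +70 mm.
- handle_mid (a point): Middle of the skip's handle: round black bar, 14 mm diameter, 116 mm long, parallel to the hinge, on two arms at its ends. From hinge_mid: x -160, z +115 mm upright; x +161, z +114 mm fully tipped; 197 mm arc between. Free for 40 mm in front, behind and below: pinch it across from above; it turns in the fingers. Its axes turn with the skip.
- station: The stand that holds the skip: dark base plate 160 x 182 mm and two blue side cheeks up to 160 mm high, fixed to the bench. Origin on the bench straight under hinge_mid, axes as hinge_mid.
- tray: Blue open tray fixed to the bench in front of the skip, 200 (x) x 220 (y) x 45 mm high, walls 5 mm. Origin at the centre of its underside; z up.
- link0: Aluminium busbar link, 28 (x) x 80 (y) x 8 mm, 30 g, a flat strip with a raised middle; starts lying on the floor of the skip. Origin at the centre of its underside.
- link1: As link0.
- link2: As link0.
- cell: Bystander: blue battery cell lying flat, 150 (x) x 100 (y) x 40 mm, 1.3 kg. Origin at the centre of its underside.
- tape: Bystander: yellow tape roll lying flat, 90 mm diameter, 30 mm high. Origin at the centre of its underside.
- driver: Bystander: red-handled screwdriver lying along its x axis, 190 mm long, up to 30 mm thick.
Not all that is in view belongs to the job. What is shaped like the link0 but green or purple is not meant. Leave any green look-alike of the link2 alone.

How it is judged:
By the outcome, as a careful person would: the job done as asked, in the order asked, and still so for the second after the job is handed in, with the robot touching nothing.
It also fails if it takes over 48 s, if anything falls off the work surface, if the arm or the gripper's body presses on something with over 40 N, if the wrist force passes 120 N, or if a joint passes its speed limit or range.

### The arm

A 6-joint arm with a two-finger parallel gripper is mounted at the origin on the work surface. World frame = base frame: x ahead of the robot, y to its left, z up, the work surface at z = 0. Lengths are in m, angles in rad, forces in N, time in s.
With the tool pointing down it reaches from about 0.375 to 0.975 m from the base axis. Payload 3.8 kg.
Tool frame: the origin (TCP) lies midway between the tips of the shut fingers; the grasp point (between the pads) lies 19 mm behind it; z points along the fingers, y is the line along which they close (so a half turn about z gives the same grasp; the last joint's range is limited). The gripper opens to 88 mm and grips with 3 to 60 N. Pads are 18 mm wide; open, the fingers measure 123 mm over their backs; the gripper's body (75 mm by 187 mm) begins 45 mm behind the grasp point.
Start: joints at [-1.244, 0.264, 1.604, -0, 1.274, -0.037], TCP at [0.24, -0.631, 0.239] pointing down, gripper open.
Joint ranges: [-2.63, 2.63], [-0.94, 2.18], [0.31, 2.57], [-1.31, 4.45], [0, 2.66], [-2.55, 2.55]. Speed limits (rad/s): [2.57, 2.57, 3.14, 3.14, 3.14, 3.14].

### API

Orientations are given as a rotation vector (axis times angle).
In Python, from cell import manip, inverse_kinematics, cams, order gives the robot as it stands. Calls block until the motion is done:
- manip.move_pose(position, orientation): joint-space move of the TCP to a pose.
- manip.move_linear(position, rate=0.15, rot=None): straight line of the TCP; rot=None keeps the orientation; rate is the mean speed in m/s.
- manip.set_joints(angles): joint-space move.
- manip.set_gripper(opening, force=None): finger opening in m; force is the grip in N (None keeps the last); returns when the fingers have stopped.
- manip.dwell(seconds).
- inverse_kinematics(position, orientation): joint angles nearest the present ones, or None.
- manip.state(): the state.
- cams.capture(name): name is "scene" or "top"; returns a dict with "image" (400x640x3 uint8, blue, green, red), "z_map" (400x640 float32, m along the optical axis (not along the pixel's ray), 0 where there is no reading), "intrinsics" (3x3 intrinsics, pixels), "position" and "orientation" of the camera in the world. Camera axes: x right, y down, z forward; pixel columns grow to the right and rows downward; lengths in m; the calibration is good to about 2 mm. A picture is of the moment at which its call begins.
A pose or a line that the arm cannot do raises manip.IKError and nothing moves.
- order.close_job(): hands the job in; it is judged then, once.
The state is a dict: "clock": time; "joint_pos": joint angles; "joint_velocities": joint speeds; "tau": joint torques, N m; "tool_pos": TCP position; "tcp_rot": TCP orientation; "contact_force": force on the tool from outside, world axes, zero at the start; "moment": the same for the moment, N m; "gripper_width": finger opening in m; "grasp_force": force on a finger pad.
Only numpy, scipy, OpenCV 4.12 (cv2) and the standard library are available. Lean on these libraries where they do the work, as an engineer would, in place of code of your own. Each camera call takes 0.05 s, during which the arm holds its last target. There are 200 camera calls.

## Working session

There is one attempt and no reset: what is moved stays moved. The work goes in short steps, each a Python script; the robot and the scene stay as the last script left them, time stands still between calls to the robot, and variables do not carry over. Pictures are saved under pics/ and viewed, at most 10 in all, crops included, and the job is handed in when it is done.

```bash
ls; mkdir -p pics
cat > h.py <<'E'
import numpy as np, cv2
from scipy.spatial.transform import Rotation as R
from cell import manip, inverse_kinematics, cams, order
def camR(c):
    o=np.array(c["orientation"],float)
    return o if o.shape==(3,3) else R.from_rotvec(o).as_matrix()
def cloud(c):
    z=c["z_map"];v,u=np.indices(z.shape);K=c["intrinsics"]
    p=np.stack([(u-K[0][2])/K[0][0]*z,(v-K[1][2])/K[1][1]*z,z],-1)
    w=p@camR(c).T+np.array(c["position"]); w[z==0]=np.nan
    return w
def ray(c,u,v,h):
    K=np.array(c["intrinsics"]);d=camR(c)@np.linalg.solve(K,[u,v,1.]);p=np.array(c["position"])
    return p+d*(h-p[2])/d[2]
E
python3 - <<'E'
from h import *
import pickle
for n in ["scene","top"]:
    c=cams.capture(n);cv2.imwrite(f"pics/{n}0.png",c["image"]);pickle.dump(c,open(n+".pkl","wb"))
    print(n,c["position"],c["orientation"],c["intrinsics"],(c["z_map"]>0).mean())
print(manip.state())
E
```

```text
pics
scene [1.20516181 0.04331989 0.76024667] [-1.5424345  -1.93529146  0.8417187 ] [[376.41407794   0.         324.98035792]
 [  0.         376.41407794 203.86423947]
 [  0.           0.           1.        ]] 0.9959765625
top [ 0.47706008 -0.08285713  1.51255072] [-2.16591265  2.22378482 -0.08468141] [[513.35192927   0.         312.48044331]
 [  0.         513.35192927 201.60977934]
 [  0.           0.           1.        ]] 0.99596875
{'clock': 0.1, 'joint_pos': array([-1.24386330e+00,  2.64716650e-01,  1.60519396e+00, -4.15682895e-06,
        1.27369980e+00, -3.69234608e-02]), 'joint_velocities': array([-0.00295311, -0.00336695, -0.00137099, -0.00102497, -0.00010941,
       -0.00116724]), 'tau': array([ 3.06320853e-04, -5.03622079e+01, -3.58071077e+01,  7.30382977e-02,
        2.33476254e-02, -6.02644513e-05]), 'tool_pos': array([ 0.24000182, -0.63022568,  0.23750981]), 'tcp_rot': array([-3.08778241e+00, -5.68037585e-01,  4.63862738e-04]), 'contact_force': array([-0.61088234, -0.32481066, -0.25433787]), 'moment': array([-0.02237986,  0.00702822, -0.05384648]), 'grasp_force': 0.0, 'gripper_width': 0.08824296298661473}
```

View pics/scene0.png

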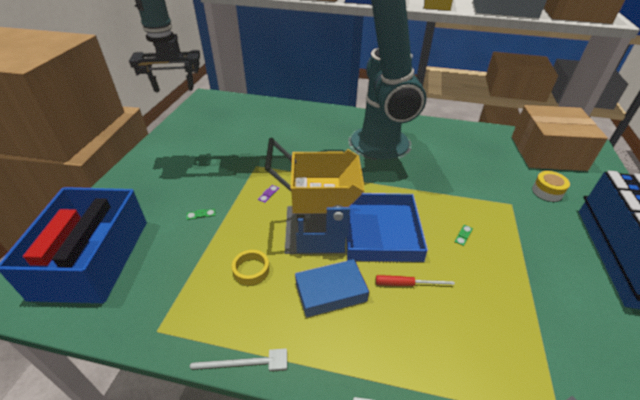

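View pics/top0.png

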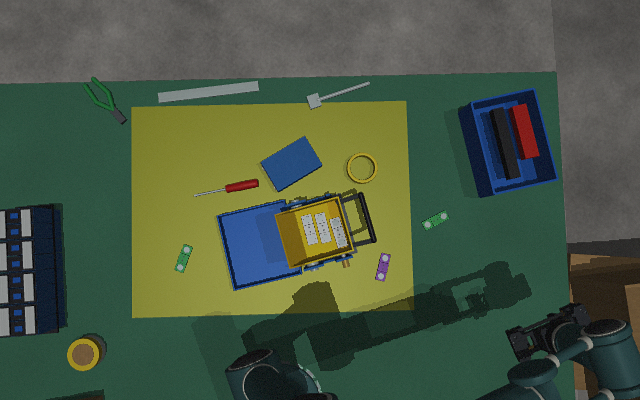

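The top view shows the skip at about (318,230), its handle bar from about (361,195) to (374,242), and the tray at about (255,245), so it tips to image left. In the scene view the handle bar runs from about (271,140) to (268,170), and three white links lie in the skip. Next I'll measure these.

Run:
```python
from h import *
import pickle
T=pickle.load(open("top.pkl","rb"));S=pickle.load(open("scene.pkl","rb"))
def bar(c,box,name):
    W=cloud(c);im=c["image"].astype(int);m=np.zeros(im.shape[:2],bool);x0,y0,x1,y1=box;m[y0:y1,x0:x1]=True
    m&=(im.max(-1)<75)&(W[...,2]>.19)
    p=W[m];v,u=np.nonzero(m);print(name,m.sum(),'z pct',np.nanpercentile(p[:,2],[5,50,95]))
    return p,u,v
P,u,v=bar(T,(335,180,385,255),'top');Q,us,vs=bar(S,(255,130,300,200),'scene')
for n,p in(('top',P),('scene',Q)):
    k=p[:,2]>.238
    q=p[k];mn=q.mean(0);d=np.linalg.svd(q-mn)[2][0];t=(q-mn)@d
    print(n,k.sum(),mn,d,t.min(),t.max(),'mid',mn+d*(t.min()+t.max())/2)
# tray: blue
hsv=cv2.cvtColor(T["image"],cv2.COLOR_BGR2HSV);W=cloud(T)
m=cv2.inRange(hsv,(100,100,40),(130,255,255))
m[:, :210]=0;m[:,310:]=0;m[:195]=0;m[300:]=0
k=(m>0)&(W[...,2]>.035)&(W[...,2]<.055)
q=W[k];print('tray rim',k.sum(),cv2.minAreaRect(q[:,:2].astype(np.float32)),np.median(q[:,2]))
# skip rim yellow
y=cv2.inRange(hsv,(15,100,60),(40,255,255))
k=(y>0)&(W[...,2]>.195)&(W[...,2]<.225);k[:180]=0;k[300:]=0
q=W[k];print('skip rim',k.sum(),cv2.minAreaRect(q[:,:2].astype(np.float32)),np.median(q[:,2]))
# handle by two views w/o depth: scene px
for c,b in((T,(300,180,390,275)),(S,(250,125,370,225))):
    x0,y0,x1,y1=b;cv2.imwrite(f"pics/c{x0}.png",cv2.resize(c["image"][y0:y1,x0:x1],None,fx=5,fy=5,interpolation=2))
```

```text
top 476 z pct [0.19584703 0.2571428  0.26424189]
scene 320 z pct [0.20794704 0.25792508 0.26376841]
top 336 [ 0.51561192 -0.22964007  0.25819179] [-0.96886543 -0.24749732 -0.00669783] -0.06416341883959842 0.06354628750341297 mid [ 0.51591088 -0.2295637   0.25819386]
scene 222 [ 0.52932376 -0.22624619  0.2581858 ] [ 0.97133481  0.23764049 -0.00597346] -0.07114949793466507 0.0523101464942899 mid [ 0.5201741  -0.22848468  0.25824207]
tray rim 402 ((0.45988938212394714, 0.023109793663024902), (0.21887630224227905, 0.2609299123287201), 12.009963035583496) 0.04432485517604989
skip rim 503 ((0.48638346791267395, -0.11380191147327423), (0.14397765696048737, 0.19457274675369263), 14.225410461425781) 0.20751548520926177
```

View pics/c300.png

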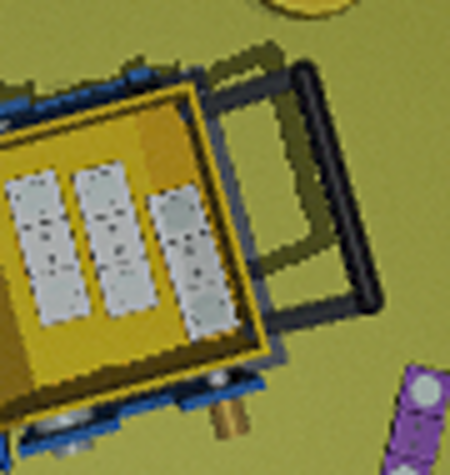

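View pics/c250.png

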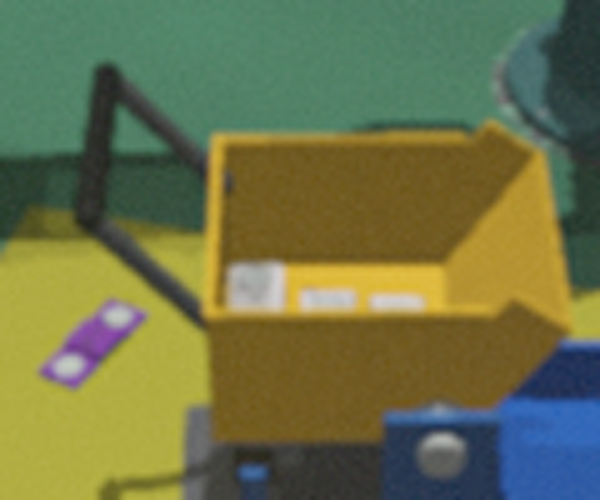

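The bar's top surface reads 0.262 m in both views, so its axis is at 0.255 m, as the text says. Yaw comes out at 14.3° from the bar and 14.2° from the skip rim. I'll check the bar's middle by triangulation, then approach and grasp.

```bash
cat >> h.py <<'E'
yaw=np.radians(14.2)
X=np.array([-np.sin(yaw),np.cos(yaw),0]);Z=np.array([0,0,1.])
def tooldown(): # tool y along +-X, z down; choose nearest in joint space
    best=None
    for s in(1,-1):
        y=s*X;z=-Z
        r=R.from_matrix(np.stack([np.cross(y,z),y,z],1)).as_rotvec()
        q=inverse_kinematics([.5,-.2,.4],r)
        if q is None: continue
        d=abs(q[5])
        if best is None or d<best[0]: best=(d,r)
    return best[1]
def st(t=''):
    s=manip.state();print(t,round(s["clock"],2),s["tool_pos"].round(4),'F',s["contact_force"].round(1),'w',round(s["gripper_width"],4),'g',round(s["grasp_force"],1));return s
E
python3 - <<'E'
from h import *
import pickle
T=pickle.load(open("top.pkl","rb"));S=pickle.load(open("scene.pkl","rb"))
def pr(c): 
    K=np.array(c["intrinsics"]);r=camR(c).T
    return K@np.hstack([r,-(r@np.array(c["position"]))[:,None]])
a=np.array([[361,193.8],[373.8,241]]).T;b=np.array([[271.2,139.5],[267.8,168]]).T
for bb in(b,b[:,::-1].copy()):
    p=cv2.triangulatePoints(pr(T),pr(S),a.astype(float),bb.astype(float));p=(p[:3]/p[3]).T;print(p.round(4),p.mean(0).round(4),np.linalg.norm(p[0]-p[1]))
print(ray(T,367.4,217.4,.255),ray(S,269.5,153.7,.255))
r=tooldown();print(r)
H=np.array([.516,-.2295,.255])
for th in np.arange(0,2,.2):
    ph=np.arctan2(115,-160)-th
    p=H+X*(.160+.197*np.cos(ph))+Z*(-.115+.197*np.sin(ph)-.019)
    q=inverse_kinematics(p,r);print(round(th,1),p.round(3),None if q is None else np.round(q,2))
E
```

```text
[[ 0.5674 -0.2096  0.3282]
 [ 0.4562 -0.2611  0.1637]] [ 0.5118 -0.2354  0.2459] 0.20511361973771494
[[ 0.5733 -0.2187  0.2563]
 [ 0.4571 -0.2476  0.254 ]] [ 0.5152 -0.2332  0.2551] 0.11971335731464454
[ 0.51532557 -0.23392075  0.255     ] [ 0.51749924 -0.23120137  0.255     ]
[ 3.11750273  0.38830549 -0.        ]
0.0 [ 0.516 -0.229  0.236] [-0.46  0.06  1.85 -0.    1.24  0.86]
0.2 [ 0.51  -0.204  0.265] [-0.43  0.01  1.84 -0.    1.29  0.9 ]
0.4 [ 0.502 -0.174  0.289] [-0.38 -0.04  1.85 -0.    1.33  0.94]
0.6 [ 0.493 -0.139  0.306] [-0.32 -0.08  1.86 -0.    1.37  1.  ]
0.8 [ 0.484 -0.102  0.316] [-0.26 -0.12  1.88 -0.    1.39  1.06]
1.0 [ 0.474 -0.064  0.318] [-0.19 -0.16  1.9  -0.    1.4   1.14]
1.2 [ 0.465 -0.027  0.312] [-0.11 -0.18  1.93 -0.    1.39  1.21]
1.4 [0.456 0.009 0.298] [-0.03 -0.2   1.97 -0.    1.37  1.29]
1.6 [0.447 0.042 0.278] [ 0.04 -0.2   2.01 -0.    1.33  1.36]
1.8 [0.44  0.069 0.251] [ 0.1  -0.19  2.05 -0.    1.28  1.42]
```

The triangulated bar is 120 mm long at z = 0.255, with its middle at about (0.516, -0.232). That matches the text, so I'll approach and grip.

```bash
cat >> h.py <<'E'
H=np.array([.5158,-.2322,.255])
def pt(th,H=H):
    ph=np.arctan2(115,-160)-th
    return H+X*(.160+.197*np.cos(ph))+Z*(-.115+.197*np.sin(ph)-.019)
E
python3 - <<'E'
from h import *
r=tooldown()
p=manip.state()["tool_pos"]
manip.move_linear([p[0],p[1],.34],rate=.25)
manip.set_gripper(.05)
manip.move_pose(pt(0)+[0,0,.1],r);st()
manip.move_linear(pt(0),rate=.12);st('at')
manip.set_gripper(0,30);st('grip');manip.dwell(.2);st()
c=cams.capture("top");W=np.hstack([c["image"][150:320,200:420]]);d=cams.capture("scene")["image"][110:280,220:440]
cv2.imwrite("pics/g.png",cv2.resize(np.hstack([W,d]),(800,309)))
E
```

```text
3.13 [ 0.5156 -0.233   0.336 ] F [0.3 0.4 1.5] w 0.0502 g 0.0
at 4.12 [ 0.5163 -0.2325  0.2369] F [1.  0.6 0.2] w 0.0503 g 0.0
grip 4.78 [ 0.5157 -0.2315  0.2362] F [-2.2  3.6  2.6] w 0.0127 g 29.3
 4.97 [ 0.5157 -0.2315  0.2362] F [-2.4  5.   4.4] w 0.0126 g 29.2
```

View pics/g.png

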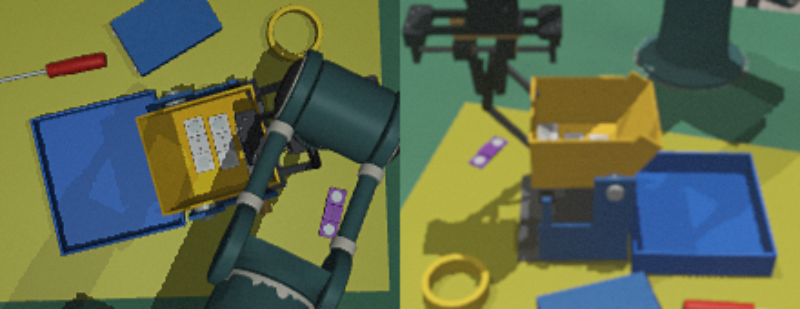

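The fingers hold the middle of the bar, between its arms, at 12.6 mm opening and 29 N. I'll tip it in short chords, watching the force.

```bash
cat >> h.py <<'E'
H1=H+.001*X
def arc(ths,rate):
    for th in ths:
        manip.move_linear(pt(th,H1),rate=rate)
        s=st(f'{th:.2f}')
        if np.linalg.norm(s["contact_force"])>30 or s["gripper_width"]<.009: print('STOP');return False
    return True
E
python3 - <<'E'
from h import *
arc([.06,.12,.18,.26]+list(np.arange(.4,1.81,.14))+[1.86],.10)
E
```

```text
0.06 5.35 [ 0.514 -0.225  0.245] F [ 1.8 -2.7 -3.6] w 0.0124 g 29.8
0.12 5.62 [ 0.512  -0.2171  0.2542] F [ 1.5 -1.4 -2.9] w 0.0127 g 29.8
0.18 5.88 [ 0.5097 -0.2082  0.2631] F [-1.3  2.1  2.2] w 0.0124 g 29.5
0.26 6.19 [ 0.5068 -0.1972  0.2726] F [ 2.   0.4 -3.2] w 0.0126 g 30.0
0.40 6.62 [ 0.5009 -0.1742  0.2882] F [ 1.8  2.5 -9.1] w 0.0119 g 30.3
0.54 7.04 [ 0.4944 -0.1494  0.3003] F [  2.8   4.4 -15.3] w 0.0122 g 30.8
0.68 7.47 [ 0.4878 -0.1242  0.3089] F [  4.7   3.6 -17.9] w 0.0116 g 31.1
0.82 7.89 [ 0.4812 -0.0987  0.3144] F [  4.4   1.  -20.7] w 0.0123 g 31.3
0.96 8.32 [ 0.4748 -0.0735  0.3166] F [  4.6  -0.7 -23.8] w 0.0121 g 31.5
1.10 8.74 [ 0.4683 -0.0478  0.3153] F [ -0.   -4.6 -22.5] w 0.012 g 31.6
1.24 9.17 [ 0.4618 -0.0222  0.3102] F [ -2.   -7.  -17.8] w 0.0124 g 31.3
1.38 9.59 [0.4557 0.0023 0.3013] F [ -2.7  -8.  -14.8] w 0.0124 g 30.7
1.52 10.02 [0.4501 0.0254 0.2884] F [ -3.4  -9.7 -12.7] w 0.0127 g 30.6
1.66 10.44 [0.4451 0.0467 0.2725] F [ -3.2 -10.2  -9.7] w 0.0126 g 30.6
1.80 10.87 [0.4406 0.0657 0.2535] F [-4.7 -9.  -8.4] w 0.0122 g 30.4
1.86 11.13 [0.439  0.073  0.2446] F [ -4.7 -10.6  -6.8] w 0.0126 g 30.4
```

Run:
```python
from h import *
arc([1.9,1.92],.06);manip.dwell(.8);st()
c=cams.capture("top");W=c["image"][150:320,200:420];d=cams.capture("scene")["image"][110:280,290:510]
cv2.imwrite("pics/t.png",cv2.resize(np.hstack([W,d]),(800,309)))
```

```text
1.90 11.42 [0.4379 0.0777 0.2384] F [-3.5 -8.  -7.6] w 0.0125 g 30.3
1.92 11.67 [0.4375 0.0794 0.2358] F [-4.9 -9.5 -4.5] w 0.0124 g 30.2
 12.47 [0.4375 0.0794 0.2358] F [ -4.1 -10.7  -4.5] w 0.0123 g 30.2
```

View pics/t.png

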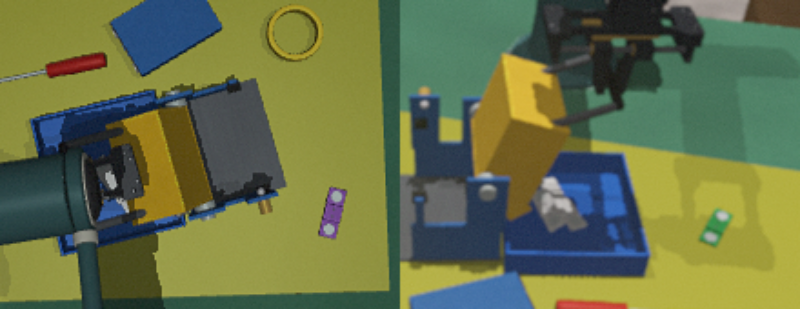

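The skip is over, with the links heaped in the tray near its lip, around (560,205) in the scene crop. I'll check it's on the stop and look closer.

Run:
```python
from h import *
arc([1.94,1.96],.06);manip.dwell(.3);s=st()
d=cams.capture("scene");pickle=None
W=cloud(d);hsv=cv2.cvtColor(d["image"],cv2.COLOR_BGR2HSV)
m=cv2.inRange(hsv,(0,0,90),(180,60,255));m[:200]=0;m[262:]=0;m[:,:345]=0;m[:,425:]=0
q=W[m>0];print(len(q),np.nanpercentile(q[:,2],[2,25,50,75,98]))
cv2.imwrite("pics/t2.png",cv2.resize(d["image"][170:270,330:430],(600,600),interpolation=2))
```

```text
1.94 12.82 [0.4378 0.0796 0.2355] F [ -9.1 -19.1   9.1] w 0.0125 g 28.9
1.96 13.07 [0.4388 0.0799 0.2346] F [-11.  -26.5  18.1] w 0.0123 g 28.1
STOP
 13.37 [0.4388 0.0799 0.2346] F [-10.6 -27.1  18. ] w 0.0128 g 28.1
546 [0.00169867 0.01135803 0.01592088 0.01920688 0.04244272]
```

View pics/t2.png

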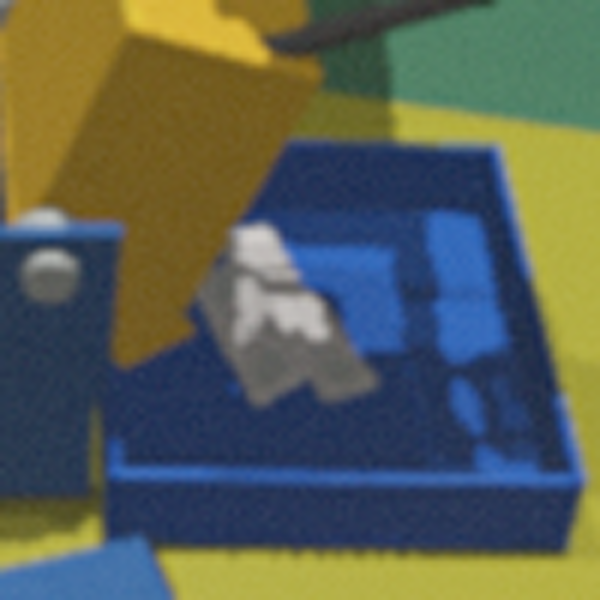

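The force rose sharply past 1.92, so the skip is on its stop, and the visible links lie low in the tray (z ≤ 20 mm). I'll start back slowly and look part way.

```bash
sed -i 's/>30 or/>38 or/' h.py
python3 - <<'E'
from h import *
arc([1.9]+list(np.arange(1.78,.6,-.14)),.10)
c=cams.capture("top");W=c["image"][150:320,200:420];d=cams.capture("scene")["image"][110:280,250:470]
cv2.imwrite("pics/u.png",cv2.resize(np.hstack([W,d]),(800,309),interpolation=2))
E
```

```text
1.90 13.68 [0.4393 0.0768 0.2392] F [  0.4 -10.3 -10.2] w 0.0123 g 30.7
1.78 14.07 [0.443  0.0621 0.2564] F [  3.9 -11.6 -13.5] w 0.0124 g 30.9
1.64 14.49 [0.448  0.0423 0.274 ] F [  7.5 -12.3 -21.3] w 0.0121 g 31.3
1.50 14.92 [0.4532 0.0211 0.2887] F [  9.5 -11.2 -25.3] w 0.0118 g 31.7
1.36 15.34 [ 0.4586 -0.0017  0.301 ] F [  8.4  -6.7 -26.1] w 0.0119 g 31.7
1.22 15.77 [ 0.4648 -0.0258  0.3105] F [  6.7  -4.1 -24.4] w 0.0123 g 31.8
1.08 16.19 [ 0.4713 -0.0509  0.3165] F [  5.6  -0.9 -21.4] w 0.0128 g 31.7
0.94 16.62 [ 0.4779 -0.0772  0.3189] F [  4.8   2.  -17.9] w 0.0122 g 30.9
0.80 17.04 [ 0.4844 -0.1036  0.3168] F [  4.5   3.7 -15.4] w 0.0125 g 30.9
0.66 17.47 [ 0.4908 -0.1295  0.3109] F [  2.9   5.5 -13.7] w 0.0128 g 30.8
```

View pics/u.png

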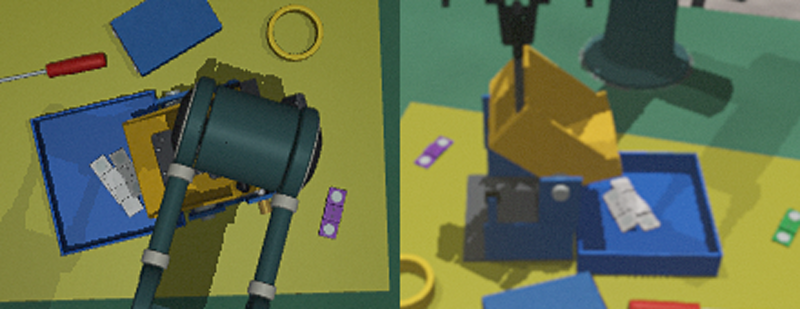

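Two links are clear in the tray, at about (122,180) in the top crop. The third may lie under them or behind the lip. I'll lower to 0.3, before the catch, and look again.

Run:
```python
from h import *
arc([.54,.42,.3],.10)
c=cams.capture("top");W=c["image"][190:300,215:315];s=cams.capture("scene");d=s["image"][140:270,285:430]
cv2.imwrite("pics/v.png",np.hstack([cv2.resize(W,(400,440),interpolation=2),cv2.resize(d,(400,440),interpolation=2)]))
W=cloud(c);hsv=cv2.cvtColor(c["image"],cv2.COLOR_BGR2HSV)
m=cv2.inRange(hsv,(0,0,90),(180,70,255));m[:200]=0;m[290:]=0;m[:,:220]=0;m[:,290:]=0
q=W[m>0];print(len(q),np.nanpercentile(q,[2,10,25,50,75,90,98],axis=0).round(4))
```

```text
0.54 17.95 [ 0.4962 -0.1509  0.3031] F [  2.    5.3 -11.8] w 0.0126 g 30.7
0.42 18.33 [ 0.5013 -0.1712  0.2927] F [  2.1   6.4 -11.1] w 0.0126 g 30.7
0.30 18.72 [ 0.506  -0.1902  0.2798] F [ 1.2  6.  -8.2] w 0.0125 g 30.6
620 [[ 0.354  -0.0021  0.004 ]
 [ 0.398   0.0089  0.0087]
 [ 0.4183  0.0183  0.0122]
 [ 0.4392  0.0324  0.0159]
 [ 0.4591  0.0496  0.0198]
 [ 0.4713  0.0666  0.0238]
 [ 0.4822  0.084   0.0451]]
```

View pics/v.png

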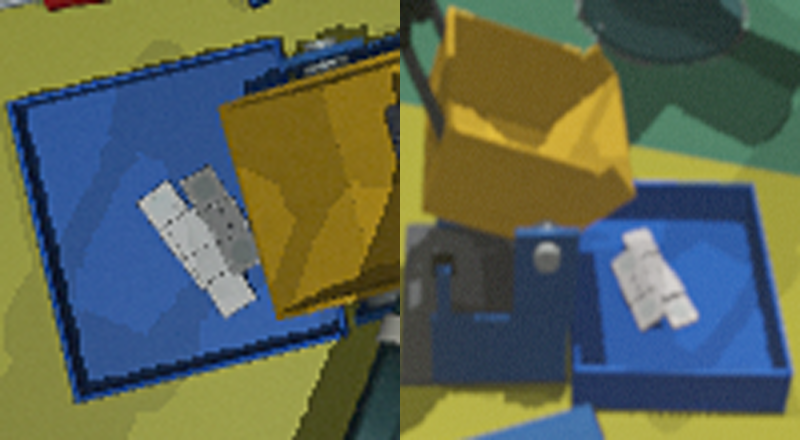

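Run:
```python
from h import *
c=cams.capture("top");s=cams.capture("scene")
for n,k,b in(('top',c,(245,225,285,275)),('scene',s,(355,200,400,245))):
    W=cloud(k);hsv=cv2.cvtColor(k["image"],cv2.COLOR_BGR2HSV);x0,y0,x1,y1=b
    m=np.zeros(hsv.shape[:2],bool);m[y0:y1,x0:x1]=True;m&=hsv[...,1]<70
    m&=W[...,1]>-.02
    p=W[m];print(n,len(p))
    # height map grid 8mm
    gx=np.arange(.38,.52,.008);gy=np.arange(-.03,.10,.008)
    for i in gx[::-1]:
        print(f'{i:.3f}',' '.join((lambda q:f'{np.nanmedian(q)*1000:3.0f}' if len(q)>1 else ' . ')(p[(abs(p[:,0]-i)<.004)&(abs(p[:,1]-j)<.004),2]) for j in gy))
```

```text
top 611
0.516  .   .   .   .   .   .   .   .   .   .   .   .   .   .   .   .   . 
0.508  .   .   .   .   .   .   .   .   .   .   .   .   .   .   .   .   . 
0.500  .   .   .   .   .   .   .   .   .   .   .   .   .   .   .   .   . 
0.492  .   .   .   .   .   .   .   .   .   .   .   .   .   .   .   .   . 
0.484  .   .   .   .   .   .   .   12  12  19  .   .   .   .   .   .   . 
0.476  .   .   .   .   .   .   .   11  14  19  22   9   7  .   .   .   . 
0.468  .   .   .   .   .   .   14  12  20  24  .    9   8   7   6  .   . 
0.460  .   .   .   .   .   10  17  20  20  19   8  10  10   8   9  .   . 
0.452  .   .   .   .   .   18  17  22  22  19  15  15  13   7  .   .   . 
0.444  .   .   .   .   11  17  23  23  18  19  15  14  11  .   .   .   . 
0.436  .   .   .   .   12  15  20  23  16  16  19  13   5  .   .   .   . 
0.428  .   .   .   .   12  20  21  15  14  14  16  15  .   .   .   .   . 
0.420  .   .  179  14  17  19  19  11  12  14  11  .   .   .   .   .   . 
0.412  .   .   .   .   .   18  18  15  11  10   4  .   .   .   .   .   . 
0.404  .   .   .   .   .   16  16  15  14  14  .   .   .
[... 880 characters left out ...]
 27  18  16  12  10  10  .   .   . 
0.444  .   .   .   .   13  18  24  25  19  18  19  18  11   6  .   .   . 
0.436  .   .   .   .   12  18  21  25  19  18  18  16  12  .   .   .   . 
0.428  .   .   .   12  15  20  22  14  14  16  18  14   6  .   .   .   . 
0.420  .   .   .   .   17  22  21  15  15  15  .   .   .   .   .   .   . 
0.412  .   .   .   .   .   24  19  15  16  13   6  .   .   .   .   .   . 
0.404  .   .   .   .   17  19  19  19  17  .   .   .   .   .   .   .   . 
0.396  .   .   .   .   18  19  18  19  12  .   .   .   .   .   .   .   . 
0.388  .   .   .   .   .   17  18  19  .   .   .   .   .   .   .   .   . 
0.380  .   .   .   .   .   .   .    7  .   .   .   .   .   .   .   .   .
```

The heights show both visible links propped 8–9 mm above the tray floor, at different places. That fits the third link lying underneath, and the visible part of the skip is empty. I'll bring it home slowly past the catch and seat it.

Run:
```python
from h import *
arc([.22,.16,.1,.05,.02,0,-.02],.05);manip.dwell(.3);st()
```

```text
0.22 19.38 [ 0.509 -0.202  0.27 ] F [ 0.9  7.  -8.9] w 0.0126 g 30.4
0.16 19.77 [ 0.511  -0.2101  0.2621] F [ 0.4  6.1 -8.4] w 0.0125 g 30.5
0.10 20.15 [ 0.5131 -0.2184  0.2533] F [ 1.9  5.2 -8.5] w 0.0126 g 30.6
0.05 20.5 [ 0.5147 -0.225   0.2452] F [ 2.2  4.6 -8. ] w 0.0126 g 30.5
0.02 20.77 [ 0.5156 -0.2281  0.241 ] F [ 1.   7.1 -5.4] w 0.0123 g 30.4
0.00 21.02 [ 0.5161 -0.2303  0.2379] F [ 0.3  6.8 -5.2] w 0.0123 g 30.3
-0.02 21.27 [ 0.5164 -0.2314  0.2362] F [-4.  10.6  1.7] w 0.0122 g 29.4
 21.57 [ 0.5164 -0.2314  0.2362] F [-3.7 11.9  0.6] w 0.0123 g 29.4
```

Run:
```python
from h import *
arc([-.04,-.055],.05);manip.dwell(.3);st()
arc([-.025],.03)
manip.set_gripper(.05);st('open')
p=manip.state()["tool_pos"];manip.move_linear([p[0],p[1],.38],rate=.12)
manip.move_pose([.30,-.55,.38],manip.state()["tcp_rot"]);manip.dwell(.3);st()
c=cams.capture("top");s=cams.capture("scene")
W=c["image"][150:310,180:400];d=s["image"][110:270,230:450]
cv2.imwrite("pics/f.png",np.vstack([cv2.resize(np.hstack([W,d]),(800,291),interpolation=2),np.hstack([cv2.resize(c["image"][190:280,225:345],(400,300),interpolation=2),cv2.resize(s["image"][190:265,340:440],(400,300),interpolation=2)])]))
Wc=cloud(c);k=c["image"].max(-1)<75;k[:180]=0;k[255:]=0;k[:,:335]=0;k[:,385:]=0;k&=Wc[...,2]>.238
print(k.sum(),Wc[k].mean(0))
```

```text
-0.04 21.82 [ 0.5166 -0.2315  0.2357] F [-9.  20.  15.1] w 0.0128 g 28.3
-0.06 22.07 [ 0.5169 -0.2315  0.235 ] F [-14.1  26.9  22.9] w 0.0122 g 27.6
STOP
 22.37 [ 0.5169 -0.2315  0.235 ] F [-13.1  26.2  23.5] w 0.0127 g 27.6
-0.03 22.72 [ 0.5167 -0.2313  0.2354] F [-3.2 12.   1.9] w 0.0125 g 29.7
open 23.42 [ 0.5162 -0.2341  0.2319] F [ 0.6 -0.1 -0.1] w 0.0501 g 0.0
 26.52 [ 0.3008 -0.5495  0.3802] F [0.7 0.3 0.8] w 0.0502 g 0.0
334 [ 0.51601454 -0.229574    0.25832503]
```

View pics/f.png

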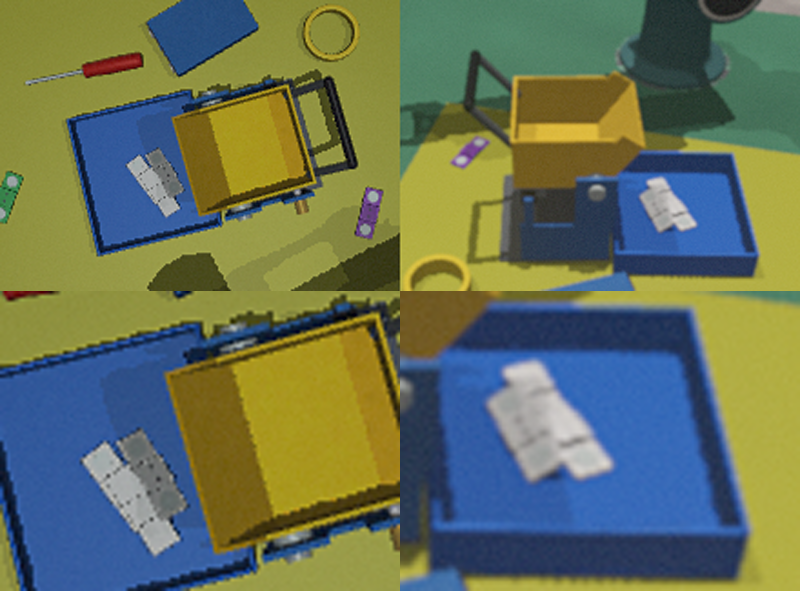

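The skip is empty and home: the handle mean is (0.516, -0.2296, 0.2583), against (0.5156, -0.2296, 0.2582) at the start. The links are heaped in the tray, the bystanders haven't moved, and the robot is clear. Handing in.

```bash
python3 -c "
from h import *
print(order.close_job())"
```

```text
the job is handed in; nothing more can be done
None
```

The job is handed in: I tipped the skip onto its stop, then brought it back under control, clicked it home and let go; it is empty, with two links visible in the tray and the third hidden beneath them, judging by their heights.

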